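# Snap the retaining clip onto a valve spindle

### The job

Pick up the spring clip with the yellow tab and push it straight down into the groove of the brass valve spindle until it snaps fully home, astride the spindle with its tab pointing up, then let go. Leave the red and the blue clip standing where they are.

Things in the scene. Friction and masses are not known exactly. Their poses are not given: they have to be found in the camera images.
- clip: Steel clip, upturned U on two feet, yellow tab, 0.1 kg. Origin: bore centre, 25 mm above the feet. x: foot to foot (62 mm); y: along the bore (20 mm thick); z: up. Grip the tab: 24 (x) x 14 (y) mm, 21 to 49 mm above the origin, on a 40 mm wide crown (14 to 21 mm) that the fingertips may push. The throat, 22 mm, flares to 48 between the feet; 10 to 20 N snaps it over the neck. Front and back alike.
- groove (a point): Groove's middle, on the axis of the brass spindle lying fixed on grey V-blocks, 85 mm above the bench. y: along the spindle, handwheel (116 mm) 135 mm off at -y; x: level across; z: up. Neck 28 mm thick, groove 34 mm wide at the neck, 52 mm at the 48 mm collars. V-blocks 72 mm off. Free 59 mm under the neck. Seated, the clip's origin is on the axis, its y along the spindle; it holds itself.
- clip_small: Bystander: smaller loose clip of the same shape, red tab, 45 mm over its feet, 63 mm tall. Origin: bore centre, 18 mm above its feet; z up through the tab.
- clip_large: Bystander: larger loose clip of the same shape, blue tab, 81 mm over its feet, 88 mm tall. Origin: bore centre, 34 mm above its feet; z up through the tab.
There are look-alikes about, which are no part of the job. What is shaped like the clip but orange or turquoise is not meant.

How it is judged:
By the outcome, as a careful person would: the job done as asked, in the order asked, and still so for the second after the job is handed in, with the robot touching nothing.
It also fails if it takes over 38 s, if anything falls off the work surface, if the arm or the gripper's body presses on something with over 40 N, if the wrist force passes 120 N, or if a joint passes its speed limit or range.

### The arm

A 6-joint arm with a two-finger parallel gripper is mounted at the origin on the work surface. World frame = base frame: x ahead of the robot, y to its left, z up, the work surface at z = 0. Lengths are in mm, angles in rad, forces in N, time in s.
With the tool pointing down it reaches from about 275 to 850 mm from the base axis. Payload 5.2 kg.
Tool frame: the origin (TCP) lies on the centre line of the jaws, within the pads' length; the fingertips stand 14 mm ahead of it and the grasp point (between the pads) lies 5 mm behind it; z points along the fingers, x is the direction in which the jaws open and shut, and the axes are right-handed (so a half turn about z gives the same grasp; the last joint's range is limited). The gripper opens to 85 mm and grips with 20 to 120 N. Pads are 22 mm wide; open, the fingers measure 114 mm over their backs; the gripper's body (76 mm by 85 mm) begins 54 mm behind the grasp point. The pads swing forward as they close: fully open they stand 13 mm farther back than shut.
Start: joints at [0.942, 0.259, 1.535, -0, 1.348, -0.203], TCP at [227.157, 500.904, 245.31] pointing down, gripper open.
Joint ranges: [-3.14, 3.14], [-0.91, 2.08], [0.19, 2.58], [-1.22, 4.36], [0.22, 2.71], [-3.12, 3.12]. Speed limits (rad/s): [2.57, 2.57, 3.14, 3.14, 3.14, 3.14].

### API

Orientations are given as a rotation vector (axis times angle).
In Python, from workcell import manip, solver, capture, ticket, readout gives the robot as it stands. The module is installed in compiled form; this text tells all that it offers. Calls block until the motion is done:
- manip.move_ptp(position, orientation): joint-space move of the TCP to a pose.
- manip.line_to(position, attitude=None, vel=150): straight line of the TCP; attitude=None keeps the orientation; vel is the mean speed in mm/s.
- manip.move_j(angles): joint-space move.
- manip.set_gripper(opening, newtons=None): finger opening in mm; newtons is the grip in N (None keeps the last); returns when the fingers have stopped.
- manip.dwell(seconds).
- solver.solve_ik(position, orientation): joint angles nearest the present ones, or None.
- capture(name): name is "side" or "top"; returns a dict with "pixels" (400x640x3 uint8, blue, green, red), "z_map" (400x640 float32, mm along the optical axis (not along the pixel's ray), 0 where there is no reading), "intrinsics" (3x3 intrinsics, pixels), "pose" (4x4, takes a point from camera to world coordinates). Camera axes: x right, y down, z forward; pixel columns grow to the right and rows downward; lengths in mm; the calibration is good to about 2 mm. A picture is of the moment at which its call begins.
A pose or a line that the arm cannot do raises manip.PlanningError and nothing moves.
- ticket.job_done(): hands the job in, once; it reports no verdict.
Readings, each from a call of its own:
- readout.current_clock(): time.
- readout.current_joint_pos(): joint angles.
- readout.current_dq(): joint speeds.
- readout.current_joint_efforts(): joint torques, N m.
- readout.current_position(): TCP position.
- readout.current_eef_rot(): TCP orientation.
- readout.current_ft_force(): force on the tool from outside, world axes, zero at the start.
- readout.current_wrist_torque(): the same for the moment, N m.
- readout.current_grip_width(): finger opening in mm.
Only numpy, scipy, OpenCV 4.12 (cv2) and the standard library are available. Lean on these libraries where they do the work, as an engineer would, in place of code of your own. Each camera call takes 0.05 s, during which the arm holds its last target. There are 200 camera calls.

## Working session

There is one attempt and no reset: what is moved stays moved. The work goes in short steps, each a Python script; the robot and the scene stay as the last script left them, time stands still between calls to the robot, and variables do not carry over. Pictures are saved under pics/ and viewed, about 8 in all and at most 12, crops included, and the job is handed in when it is done.

```bash
mkdir -p pics; cat > h.py <<'E'
import numpy as np, cv2
from workcell import manip, solver, capture, ticket, readout
def cloud(c):
    K=c["intrinsics"];z=c["z_map"];v,u=np.mgrid[:400,:640]
    p=np.stack([(u-K[0,2])/K[0,0]*z,(v-K[1,2])/K[1,1]*z,z,np.ones_like(z)],-1)
    w=(p@c["pose"].T)[...,:3]; w[z==0]=np.nan
    return w
E
python3 - <<'E'
from h import *
import pickle
for n in("top","side"):
    c=capture(n);pickle.dump({k:c[k] for k in c},open(n+".pkl","wb"));cv2.imwrite(f"pics/{n}.png",c["pixels"])
    print(n,c["intrinsics"].round(1).tolist(),c["pose"].round(3).tolist())
print(readout.current_clock())
E
```

```text
top [[464.6, 0.0, 318.8], [0.0, 464.6, 193.5], [0.0, 0.0, 1.0]] [[0.005, -0.985, 0.175, 385.349], [-1.0, -0.001, 0.025, 18.593], [-0.024, -0.175, -0.984, 1045.812], [0.0, 0.0, 0.0, 1.0]]
side [[436.5, 0.0, 317.6], [0.0, 436.5, 200.9], [0.0, 0.0, 1.0]] [[0.794, -0.424, 0.436, 180.202], [-0.608, -0.567, 0.556, -450.628], [0.011, -0.706, -0.708, 727.238], [0.0, 0.0, 0.0, 1.0]]
0.1
```

View pics/top.png

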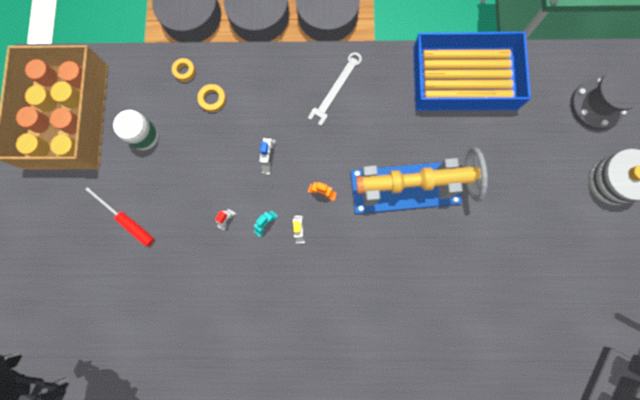

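View pics/side.png

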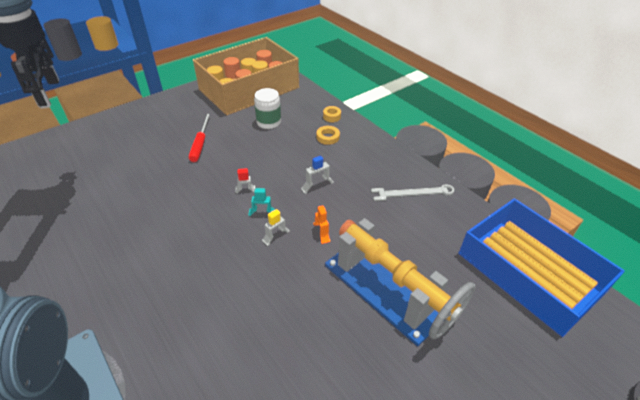

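Top view: the yellow-tab clip is at (297,227) and the red-tab one at (222,217). Blue is at (266,150), with turquoise (264,222) and orange (322,189) look-alikes. The steel clip with the yellow tab fits; the all-orange and all-turquoise ones don't, and red and blue are bystanders. The groove lies between the collars, about (412,179), with the handwheel at the right (480,175). Next I'll confirm with a crop and measure.

```bash
cat > m.py <<'E'
from h import *
import pickle
T=pickle.load(open("top.pkl","rb"));S=pickle.load(open("side.pkl","rb"))
def crop(c,x,y,w,h,s): return cv2.resize(c["pixels"][y:y+h,x:x+w],None,fx=s,fy=s,interpolation=cv2.INTER_CUBIC)
a=crop(T,205,125,300,120,2.66);b=crop(S,220,145,270,200,1.7)
im=np.zeros((a.shape[0]+280,800,3),np.uint8);im[:a.shape[0],:a.shape[1]]=a[:,:800]
b=b[:280];im[a.shape[0]:a.shape[0]+b.shape[0],:b.shape[1]]=b;cv2.imwrite("pics/crop.png",im)
for n,c,(x,y,w,h) in(("top",T,(285,205,25,45)),("side",S,(255,200,40,50))):
    W=cloud(c);hsv=cv2.cvtColor(c["pixels"],cv2.COLOR_BGR2HSV)
    R=np.zeros((400,640),bool);R[y:y+h,x:x+w]=1
    ym=R&(hsv[...,1]>140)&(hsv[...,2]>100)&(abs(hsv[...,0].astype(int)-28)<8)
    P=W[ym];P=P[~np.isnan(P[:,0])]
    print(n,"tab n",len(P),"med",np.median(P,0).round(1),"max",np.percentile(P,[5,95],axis=0).round(1).tolist())
    up=R&(W[...,2]>8)&(W[...,2]<90); Q=W[up]
    r=cv2.minAreaRect(Q[:,:2].astype(np.float32));print(" body rect",r, "zmax",np.percentile(Q[:,2],97))
    top=P[P[:,2]>70];print(" tabtop",len(top),top.mean(0).round(1) if len(top) else "",cv2.minAreaRect(top[:,:2].astype(np.float32)) if len(top)>3 else "")
    low=Q[Q[:,2]<55];
    cc=np.cov(Q[:,:2].T);e,v=np.linalg.eigh(cc);print(" axis deg",np.degrees(np.arctan2(v[1,1],v[0,1])),e**.5,Q.mean(0).round(1))
# spindle: yellow-brass pixels
for n,c,(x,y,w,h) in(("top",T,(350,160,130,40)),("side",S,(335,215,125,100))):
    W=cloud(c);hsv=cv2.cvtColor(c["pixels"],cv2.COLOR_BGR2HSV)
    R=np.zeros((400,640),bool);R[y:y+h,x:x+w]=1
    m=R&(hsv[...,1]>130)&(hsv[...,0]>10)&(hsv[...,0]<35)&(W[...,2]>60)&(W[...,2]<125)
    P=W[m];mid=P.mean(0)
    q=P[:,:2];vx,vy,x0,y0=cv2.fitLine(q.astype(np.float32),cv2.DIST_HUBER,0,.01,.01).ravel()
    print(n,"line",np.degrees(np.arctan2(vy,vx)),x0,y0)
    d=np.array([vx,vy]);d=d if d[1]>0 else -d;s=(q-[x0,y0])@d;t=(q-[x0,y0])@[-d[1],d[0]]
    for lo in np.arange(s.min(),s.max(),4):
        k=(s>=lo)&(s<lo+4)
        if k.sum()>3: print("  s%.0f n%d z%.0f t[%.0f %.0f]"%(lo+2,k.sum(),np.percentile(P[k,2],95),t[k].min(),t[k].max()),end=";")
    print()
E
python3 m.py
```

```text
top tab n 59 med [486.7  90.5  73.8] max [[478.1, 84.4, 68.5], [496.9, 95.0, 76.4]]
 body rect ((487.98699951171875, 90.15980529785156), (51.85537338256836, 17.95349884033203), 4.503682613372803) zmax 75.84969487837633
 tabtop 54 [487.7  90.   73.9] ((487.4296875, 89.87664794921875), (19.486387252807617, 12.603017807006836), 9.496173858642578)
 axis deg -178.7023598245362 [ 5.11164651 13.44959276] [484.9  88.9  51.2]
side tab n 140 med [487.   83.9  68.8] max [[477.6, 81.4, 52.0], [498.3, 92.8, 76.0]]
 body rect ((497.0704040527344, 122.71429443359375), (109.08794403076172, 55.58918380737305), 78.2715835571289) zmax 75.3396439565278
 tabtop 65 [488.1  86.8  73.8] ((488.7965087890625, 87.83235931396484), (14.152887344360352, 23.459449768066406), 86.76203155517578)
 axis deg 71.37019625650652 [12.79761657 31.5919547 ] [490.1 101.8  42.5]
top line -84.34538 583.86536 -163.32925
  s-124 n22 z103 t[-12 8];  s-120 n19 z103 t[-12 10];  s-116 n28 z102 t[-17 14];  s-112 n28 z104 t[-16 14];  s-108 n30 z104 t[-17 13];  s-104 n32 z103 t[-18 14];  s-100 n30 z103 t[-15 14];  s-96 n28 z103 t[-16 14
[... 2181 characters left out ...]
101 t[-16 7];  s15 n32 z101 t[-16 6];  s19 n28 z101 t[-16 5];  s23 n33 z101 t[-16 7];  s27 n28 z101 t[-13 6];  s31 n32 z101 t[-16 7];  s35 n30 z101 t[-17 6];  s39 n45 z102 t[-20 8];  s43 n68 z107 t[-25 14];  s47 n74 z110 t[-27 16];  s51 n48 z110 t[-22 17];  s55 n52 z110 t[-23 16];  s59 n47 z111 t[-21 16];  s63 n25 z110 t[-18 16];  s67 n22 z103 t[-15 9];  s71 n35 z104 t[-18 10];  s75 n29 z103 t[-17 9];  s79 n34 z104 t[-17 9];  s83 n37 z104 t[-16 9];  s87 n31 z104 t[-18 10];  s91 n32 z104 t[-17 10];  s95 n25 z104 t[-18 6];  s99 n18 z103 t[-16 3];  s103 n23 z104 t[-17 6];  s107 n18 z104 t[-17 4];  s111 n24 z104 t[-19 4];  s115 n20 z103 t[-16 5];  s119 n22 z104 t[-18 5];  s123 n17 z105 t[-19 4];
```

View pics/crop.png

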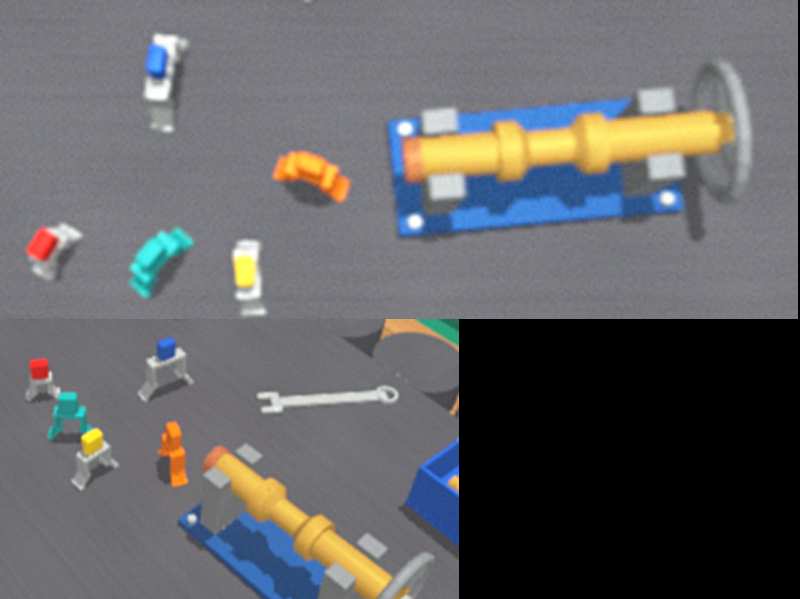

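The crop confirms it: the steel clip with the yellow tab is at top (297,227). Its tab centre is about (487.8, 88.5) with x-axis yaw about 3°. The groove is about (583.5, -149.5) with yaw about 5.5°. I'll grip along the clip's x so the fingers clear the collars.

```bash
cat >> h.py <<'E'
from scipy.spatial.transform import Rotation as Ro
def down(deg): return (Ro.from_euler('z',deg,degrees=True)*Ro.from_matrix(np.diag([1,-1,-1.]))).as_rotvec()
E
python3 - <<'E'
from h import *
for psi in (3,5.5,183,185.5):
    print(psi,[None if q is None else np.round(q,2) for q in(solver.solve_ik([487.8,88.5,63],down(psi)),solver.solve_ik([583.5,-149.5,180],down(psi)))])
manip.move_ptp([487.8,88.5,140],down(3))
manip.set_gripper(60,60)
manip.line_to([487.8,88.5,63],vel=100)
print(readout.current_ft_force().round(1))
c=capture("side");
manip.set_gripper(15,60)
print("w",readout.current_grip_width(),readout.current_ft_force(),readout.current_clock())
d=capture("side")
cv2.imwrite("pics/grip.png",np.hstack([cv2.resize(k["pixels"][150:260,200:330],None,fx=3,fy=3) for k in(c,d)]))
E
```

```text
3 [array([-0.05,  0.37,  1.89,  0.  ,  0.88, -0.1 ]), array([-0.44,  0.4 ,  1.5 ,  0.  ,  1.24, -0.49])]
5.5 [array([-0.05,  0.37,  1.89,  0.  ,  0.88, -0.14]), array([-0.44,  0.4 ,  1.5 ,  0.  ,  1.24, -0.53])]
183 [array([-0.05,  0.37,  1.89, -0.  ,  0.88,  3.04]), array([-0.44,  0.4 ,  1.5 ,  0.  ,  1.24,  2.65])]
185.5 [array([-0.05,  0.37,  1.89, -0.  ,  0.88,  3.  ]), array([-0.44,  0.4 ,  1.5 ,  0.  ,  1.24,  2.61])]
[-0.6 -0.1 -0.1]
w 22.872160479391702 [-0.91544286 -0.51099307  4.35073391] 3.675
```

View pics/grip.png

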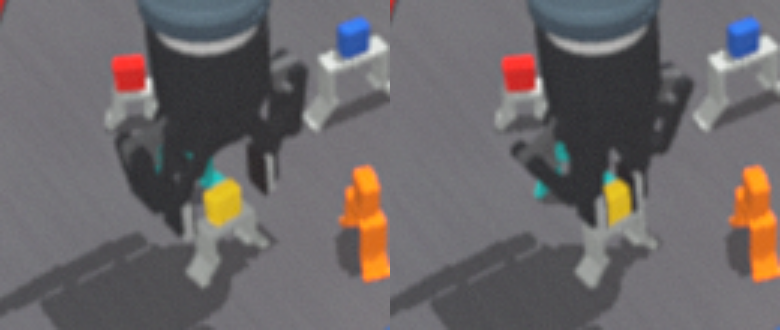

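The pads straddle the yellow tab at about (225,205) in the left crop and hold it at (615,200) in the right one. Width is 22.9. Next: lift, carry, and check over the groove.

```bash
python3 - <<'E'
from h import *
import pickle
manip.line_to([487.8,88.5,205],vel=150)
print("w",readout.current_grip_width(),readout.current_ft_force().round(1))
manip.move_ptp([583.5,-149.5,190],down(5.5))
print("w",readout.current_grip_width(),readout.current_position().round(1),readout.current_clock())
ims=[]
for n,(x,y,w,h) in(("top",(350,130,130,110)),("side",(320,170,130,110))):
    c=capture(n);pickle.dump(c,open(n+"2.pkl","wb"));ims.append(cv2.resize(c["pixels"][y:y+h,x:x+w],None,fx=3,fy=3))
cv2.imwrite("pics/over.png",np.hstack(ims))
E
```

```text
w 23.177656677934067 [-0.9  0.2 -1.4]
w 22.79561236206915 [ 583.  -148.2  189.6] 5.8333
```

View pics/over.png

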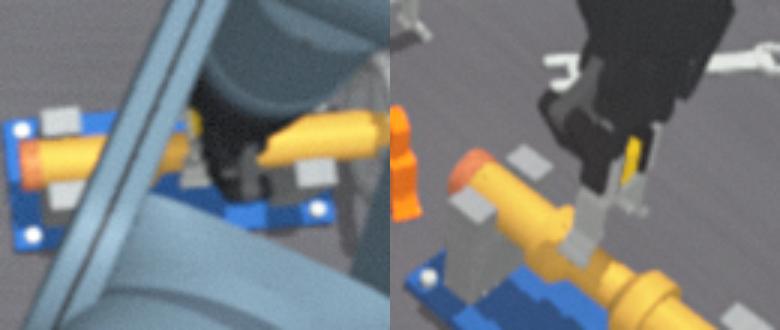

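```bash
python3 - <<'E'
from h import *
import pickle
print(readout.current_position().round(1), Ro.from_rotvec(readout.current_eef_rot()).as_matrix().round(3).tolist())
c=pickle.load(open("side2.pkl","rb"));W=cloud(c);hsv=cv2.cvtColor(c["pixels"],cv2.COLOR_BGR2HSV).astype(int)
a=np.radians(5.5);ux=np.array([np.cos(a),np.sin(a)]);uy=np.array([-ux[1],ux[0]])
R=np.zeros((400,640),bool);R[205:265,372:412]=1
for nm,m in(("tab",R&(hsv[...,1]>140)&(abs(hsv[...,0]-28)<8)&(W[...,2]>160)),("steel",R&(hsv[...,1]<60)&(hsv[...,2]>110)&(W[...,2]>118)&(W[...,2]<170))):
    P=W[m];L=P[:,:2]-[583.5,-149.5]
    print(nm,len(P),P.mean(0).round(1))
    for z0 in range(115,205,8):
        k=(P[:,2]>=z0)&(P[:,2]<z0+8)
        if k.sum()>3: print(z0,k.sum(),"x",np.percentile(L[k]@ux,[3,97]).round(1),"y",np.percentile(L[k]@uy,[3,50,97]).round(1))
# spindle in the same side picture: neck & collar extents along uy, near axis
c=pickle.load(open("side.pkl","rb"));W=cloud(c);hsv=cv2.cvtColor(c["pixels"],cv2.COLOR_BGR2HSV).astype(int)
R=np.zeros((400,640),bool);R[215:315,335:460]=1
P=W[R&(hsv[...,1]>130)&(hsv[...,0]>10)&(hsv[...,0]<35)&(W[...,2]>60)]
L=P[:,:2]-[583.5,-149.5];s=L@uy;t=L@ux
k=P[:,2]>108;print("collar s",np.sort(s[k&(s<0)&(s>-60)])[[3,-4]],np.sort(s[k&(s>0)&(s<60)])[[3,-4]])
# axis: circle centre fit in (t,z), radius free
from scipy.optimize import least_squares
for nm,k,r in(("collar",((abs(s+33)<7)|(abs(s-33)<7)),24),("neck",abs(s)<14,14)):
    f=least_squares(lambda p:np.hypot(t[k]-p[0],P[k,2]-p[1])-r,[0,85],loss="soft_l1");print(nm,k.sum(),f.x.round(1))
E
```

```text
[ 583.3 -147.6  190.1] [[0.995, 0.098, -0.0], [0.098, -0.995, 0.001], [-0.0, -0.001, -1.0]]
tab 60 [ 588.9 -152.4  193.3]
179 14 x [-1.5 11.7] y [-4.7 -3.9 -3.3]
187 14 x [-1.9 11.9] y [-5.  -4.4 -3.4]
195 29 x [-0.6 12.3] y [-4.5 -2.7  2.1]
steel 288 [ 571.6 -151.2  147.4]
123 20 x [-31.3  29.3] y [-7.5 -2.9  8.6]
131 70 x [-31.8  26.5] y [-6.9  0.2  9.4]
139 66 x [-23.1  17.3] y [-6.4 -1.   9.2]
147 45 x [-21.1  17.7] y [-6.8 -1.6  8. ]
155 43 x [-21.6  19. ] y [-6.9 -2.4  9.8]
163 44 x [-21.2  18. ] y [-6.8 -3.1  9.4]
collar s [-43.46909309 -27.68286095] [24.14216587 39.03523736]
collar 347 [ 1.9 85.9]
neck 210 [ 1.9 86.3]
```

In the side camera, the clip relative to the groove is off by about -3 mm in x and +4.5 mm in y. I'll correct by that much, go partway down, and recheck in the same camera.

```bash
python3 - <<'E'
from h import *
manip.line_to([587.1,-153.7,180],vel=60); manip.dwell(.3)
print(readout.current_position().round(1),readout.current_ft_force().round(1),readout.current_clock())
c=capture("side");W=cloud(c);hsv=cv2.cvtColor(c["pixels"],cv2.COLOR_BGR2HSV).astype(int)
a=np.radians(5.5);ux=np.array([np.cos(a),np.sin(a)]);uy=np.array([-ux[1],ux[0]])
R=np.zeros((400,640),bool);R[205:275,372:415]=1
for nm,m in(("tab",R&(hsv[...,1]>140)&(abs(hsv[...,0]-28)<8)&(W[...,2]>160)),("steel",R&(hsv[...,1]<60)&(hsv[...,2]>110)&(W[...,2]>110)&(W[...,2]<165))):
    P=W[m];L=P[:,:2]-[583.5,-149.5]
    for z0 in range(110,195,10):
        k=(P[:,2]>=z0)&(P[:,2]<z0+10)
        if k.sum()>3: print(nm,z0,k.sum(),"x",np.percentile(L[k]@ux,[3,97]).round(1),"y",np.percentile(L[k]@uy,[3,50,97]).round(1))
cv2.imwrite("pics/over2.png",cv2.resize(c["pixels"][180:290,330:460],None,fx=4,fy=4,interpolation=cv2.INTER_CUBIC))
E
```

```text
[ 587.2 -153.7  180.2] [ 0.6 -0.5 -0.3] 6.575
tab 170 18 x [ 1.7 15.1] y [-11.3 -10.6  -9.5]
tab 180 19 x [ 2.2 14.6] y [-11.4 -10.4  -6.8]
tab 190 15 x [ 1.9 14.2] y [-10.9  -8.6  -6.5]
steel 110 8 x [-27.2  28.3] y [-13.6  -9.3   0.2]
steel 120 87 x [-28.   30.1] y [-13.6  -7.1   3.5]
steel 130 78 x [-19.3  21.9] y [-13.   -7.5   2.1]
steel 140 51 x [-17.7  22.6] y [-13.1  -8.2   3.4]
steel 150 53 x [-18.2  21.9] y [-13.1  -8.1   3.6]
steel 160 60 x [-17.5  20.3] y [-13.3 -10.6   3.2]
```

View pics/over2.png

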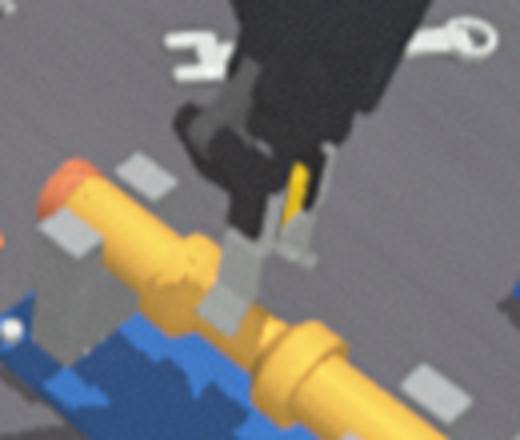

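The clip is over the groove: its foot at (225,305) in the crop sits between the collars at (185,280) and (300,360). It is within about 1.5 mm in y and aligned in x. I'll descend with force monitoring.

```bash
python3 - <<'E'
from h import *
manip.set_gripper(15,100)
manip.line_to([587,-152.2,180],vel=40)
z=180
for z in [165,155,150,147,144,141,138,136,134,132,130,128,126,125,124,123,122]:
    manip.line_to([587,-152.2,z],vel=30)
    f=readout.current_ft_force();p=readout.current_position()
    print(z,p.round(1),f.round(1),round(readout.current_grip_width(),1),readout.current_clock())
    if abs(f[2])>45 or np.hypot(f[0],f[1])>20: break
c=capture("side");cv2.imwrite("pics/seat.png",cv2.resize(c["pixels"][180:310,320:470],None,fx=4,fy=4,interpolation=cv2.INTER_CUBIC))
E
```

```text
165 [ 587.  -152.2  164.9] [-0.1 -0.2 -1.4] 22.2 7.7417
155 [ 586.9 -152.1  154.7] [-0.1 -0.4  0.1] 22.1 8.225
150 [ 586.8 -152.1  149.7] [-0.1 -0.  -1.5] 21.8 8.5417
147 [ 586.9 -152.1  146.8] [ 0.2  0.7 -1. ] 21.8 8.7917
144 [ 586.5 -152.5  144.1] [-2.8 -0.7  2.5] 22.0 9.0417
141 [ 586.5 -152.7  141.2] [-4.3 -2.3  4.1] 21.8 9.2917
138 [ 586.9 -152.6  138.3] [-4.2 -2.5  4.7] 22.3 9.5417
136 [ 587.  -152.5  136.5] [-4.1 -2.4  6. ] 21.9 9.7917
134 [ 586.9 -152.4  134.3] [-4.2 -2.5  5.4] 22.0 10.0417
132 [ 586.7 -152.3  131.8] [-3.6 -2.1  3.2] 22.1 10.2917
130 [ 586.6 -152.   129.4] [-4.1 -0.9  1.5] 21.8 10.5417
128 [ 586.6 -151.9  127.1] [-3.6 -1.  -1.7] 22.1 10.7917
126 [ 586.4 -151.8  125.1] [-4.8 -1.3 -4.6] 22.0 11.0417
125 [ 586.5 -151.9  124.5] [-4.4 -1.2 -4.4] 21.6 11.2917
124 [ 586.8 -152.   123.8] [-4.9 -0.4 -4.6] 21.8 11.5417
123 [ 586.9 -152.   123.7] [-5.8  0.2  0.7] 21.9 11.7917
122 [ 586.9 -152.   123.6] [-7.8  0.6  7. ] 22.0 12.0417
```

View pics/seat.png

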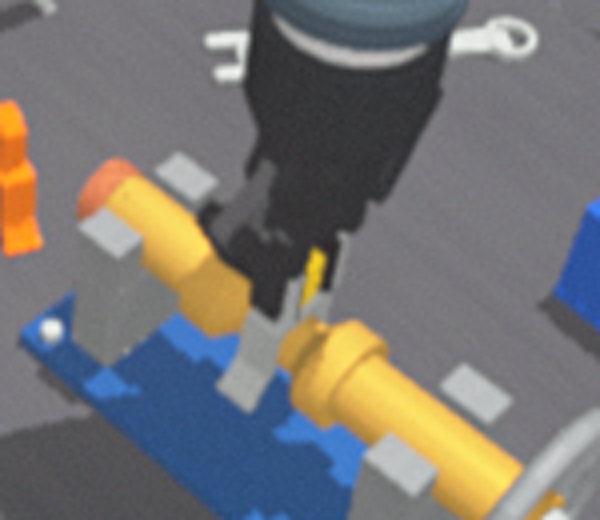

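The force went up to 6 N, dropped to -4.6 N (the snap), then hit a hard stop at TCP z ≈ 123.7. The picture shows the clip astride the neck. I'll press on to about 30 N to make sure it's home, then release.

```bash
python3 - <<'E'
from h import *
x=586.3
for z in [121,120,119,118,117,116,115]:
    manip.line_to([x,-152.1,z],vel=20); f=readout.current_ft_force()
    print(z,readout.current_position().round(1),f.round(1))
    if f[2]>28: break
manip.line_to([x,-152.1,123.7],vel=30); manip.dwell(.2)
print(readout.current_ft_force().round(1))
manip.set_gripper(50); print(readout.current_ft_force().round(1),readout.current_grip_width())
manip.line_to([x,-152.1,210],vel=100)
manip.move_j([0.5,0.1,1.5,0,1.4,0]); manip.dwell(.3)
print(readout.current_clock(),readout.current_position().round(1))
ims=[]
W={}
for n,(x,y,w,h) in(("top",(350,130,130,100)),("side",(330,200,130,100))):
    c=capture(n);ims.append(cv2.resize(c["pixels"][y:y+h,x:x+w],None,fx=3,fy=3,interpolation=cv2.INTER_CUBIC))
    hsv=cv2.cvtColor(c["pixels"],cv2.COLOR_BGR2HSV).astype(int);Wc=cloud(c);L=Wc[...,:2]-[583.5,-149.5]
    near=(np.abs(L[...,0])<40)&(np.abs(L[...,1])<26)
    P=Wc[near&(Wc[...,2]>115)&(Wc[...,2]<145)];print(n,"tab",len(P),P.mean(0).round(1),"z",np.percentile(P[:,2],[50,95]).round(1))
    cv2.imwrite(f"pics/full_{n}.png",c["pixels"])
a=cv2.imread("pics/full_top.png");b=cv2.imread("pics/full_side.png")
cv2.imwrite("pics/end.png",np.vstack([np.hstack(ims),cv2.resize(np.hstack([a,b]),(780,244),interpolation=cv2.INTER_AREA)]))
E
```

```text
121 [ 586.9 -152.1  123.5] [-9.1  2.  10.1]
120 [ 586.9 -152.1  123.5] [-10.5   2.6  15.7]
119 [ 586.9 -152.1  123.4] [-12.2   3.4  21.4]
118 [ 587.  -152.1  123.4] [-15.4   3.7  27. ]
117 [ 587.  -152.1  123.3] [-16.7   4.4  32.4]
[-4.2 -1.3 -0.7]
[0.3 0.4 0.9] 49.868179912695474
17.5917 [408.3 348.7 343.8]
top tab 104 [ 585.4 -149.   131. ] z [133.  135.9]
side tab 161 [ 583.4 -154.1  129.6] z [132.7 136.2]
```

View pics/end.png

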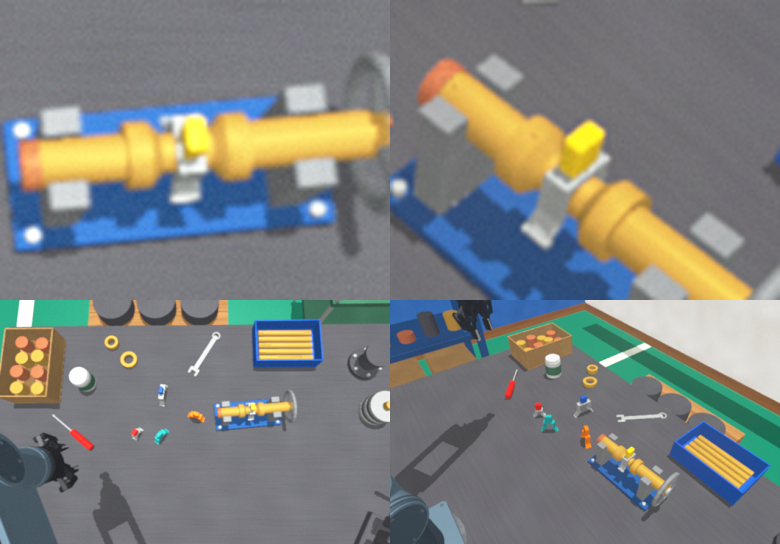

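The clip stands astride the neck with its tab up. Tab top is 60 mm above its height on the bench (p95 136 against 76), which is the expected rise from 25 to 85. Red and blue are where they were and the robot is clear, so I'm handing in.

```bash
python3 -c "
from h import *
print(readout.current_ft_force().round(1),readout.current_clock());ticket.job_done()"
```

```text
[1.5 0.1 0. ] 17.6917
the job is handed in; nothing more can be done
```

The yellow-tab clip is snapped into the spindle groove, astride the neck with its tab up. I let it go and handed the job in at 17.7 s of the 38 s allowed.

- **Placing:** I gripped the tab along the clip's x. Over the groove I shifted the arm 3–4 mm in x and y from side-camera readings, then pushed straight down.
- **Snap:** The push force rose to about 6 N, then fell to about -4.6 N as the clip snapped over. It met a hard stop at TCP z ≈ 123.5, and pressing on to 32 N moved it less than 0.5 mm. The 6 N is below the stated 10–20 N; I read the force only between steps, so the peak was probably missed.
- **Final pictures:** The tab top had risen 60 mm from its bench height, which is the expected seated height. The red and blue clips look undisturbed in the final pictures, though I did not measure them again. The arm was clear, with almost no force on the wrist.
- **Disagreements:**
  - The two cameras differ by 3–5 mm in y, more than the stated 2 mm calibration. I worked with differences within the side camera to cancel this.
  - A sideways force in x built up while I pressed, to about 17 N, from an offset of about 1 mm. It was gone after release.

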